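Shut the bottle transit case and hold its arming key over

TASK

Shut the black bottle case: swing its lid down without slamming it and press it fully home, edge to edge. Then take the round-headed key out of the wooden key block, work it all the way into the lock on the lid (the pins are sticky, so it may need a wiggle), and turn it clockwise a quarter turn to its stop. The lock is the sprung arming switch of the case's alarm, so finish with the key still gripped and held over; leave the square-headed key and the other things where they are.

Things in the scene. Friction and masses are not known exactly. Their poses are not given: they have to be found in the camera images.
- case: Black hard case, aluminium edges, fixed. 170 mm deep (its x), 300 wide (y); lower half and lid 48 mm high each, so the top is 96 mm up when shut. Origin: centre of its underside. Front (carrying handle, standing out 22 mm) faces its -x. Hinge line parallel to its y at x = +85, z = 48 mm. Lock on the shut lid at x = -55, y = 0.
- case_lid (a joint): Lid angle, rad: 0 shut, grows as the lid's front rises; starts part open, 0.75 to 1.25. The hinge is stiff (0.5 Nm friction, lid 0.45 kg): the lid stays where left and is pushed down all the way, 1 to 3 N at its front edge, to a rigid stop at 0.
- lid_press (a point): A bare point on the lid's outer top face near its front edge, good to push on. With the lid shut it lies at (-70, +85, +96) mm in the case's frame (155 mm in front of the hinge line, 48 mm above it). Its z axis is the outward normal of the lid's top face.
- keyway (a point): Centre of the keyway's mouth on the lock plug's face, 100 mm above the table when shut; a bezel ring 41 mm across round it rises 1 mm more. z points out of the lock. Slot: 13 mm along its y, 5.5 mm along its x, 34 mm deep, 2 mm chamfer round the mouth, pins at the +y end. Turns with the plug; at lock angle 0 its axes are parallel to the case's.
- lock_plug (a joint): Lock plug angle, rad: 0 at rest, grows clockwise seen from above, stop at 1.45. A spring (0.02 Nm at 0, 0.11 Nm at the stop; 0.02 Nm friction) turns it back when let go. About 0.1 rad of play between key and slot. Three sprung, sticky pins resist the key's entry with about 3 to 10 N, and may stick beyond that until it is worked to and fro (0.06 rad).
- round_key: The right key: round black head 33 mm across, 10 mm thick. Origin: middle of its shoulder's underside (22 x 9 mm), which rests on the block, and on the plug's face when fully in. z up out of the head; toothed pointed blade 28 mm down, 12 mm wide along y (teeth at +y), 4.5 mm thick along x; head from 11 to 44 mm up, flat faces to +-x. 30 g. Goes in with its axes parallel to the keyway's.
- key_grip (a point): Point in the middle of the round key's head, 29 mm above the shoulder's underside: a good grip point, fingers closing along the key's x on the flat faces (10 mm).
- square_key: A key that does not fit: square black head 30 mm wide, 10 mm thick; stays in the block. Origin: underside of its shoulder.
- key_block: Pale wooden block, fixed, 46 mm (x) by 130 mm (y), 34 mm high; origin centre of its underside. Two keys stand in its slots at y = +-32.5 mm, blade down, heads in line along y, flat faces to +-x; which is where varies. The keys' axes are parallel to the block's.
- stopper: Brass bottle stopper, 42 mm across, 38 mm high, bystander. Origin: underside centre.
- tasting_cup: Shallow silver tasting cup, 79 by 93 mm, 26 mm high, bystander. Origin: underside centre.
- bell: Counter bell, 74 mm across, 52 mm high, bystander. Origin: underside centre.

How it is judged:
By the outcome, as a careful person would: the job done as asked, in the order asked, and still so for the second after the job is handed in, while the arm keeps its last pose, push and grip.
It also fails if it takes over 72 s, if anything falls off the work surface, if the arm or the gripper's body presses on something with over 40 N, if the wrist force passes 120 N, or if a joint passes its speed limit or range.

ROBOT

A 6-joint arm with a two-finger parallel gripper is mounted at the origin on a cart in front of the work surface, level with it; the furniture and walls round the work are solid. World frame = base frame: x ahead of the robot, y to its left, z up, the work surface at z = 0. Lengths are in mm, angles in rad, forces in N, time in s.
With the tool pointing down it reaches from about 275 to 750 mm from the base axis. Payload 10.2 kg.
Tool frame: the origin (TCP) lies midway between the tips of the shut fingers; the grasp point (between the pads) lies 19 mm behind it; z points along the fingers, y is the line along which they close (so a half turn about z gives the same grasp; the last joint's range is limited). The gripper opens to 85 mm and grips with 20 to 120 N. Pads are 22 mm wide; open, the fingers measure 114 mm over their backs; the gripper's body (76 mm by 85 mm) begins 54 mm behind the grasp point. The pads swing forward as they close: fully open they stand 13 mm farther back than shut.
Start: joints at [-1.39, 0.313, 1.498, -0, 1.331, -0.223], TCP at [206.269, -482.788, 231.294] pointing down, gripper open.
Joint ranges: [-2.94, 2.94], [-0.97, 2.17], [0.19, 2.56], [-1.23, 4.37], [0.02, 3.11], [-2.88, 2.88]. Speed limits (rad/s): [2.39, 2.39, 3.01, 3.14, 3.14, 3.14].

INTERFACE

Orientations are given as a rotation vector (axis times angle).
In Python, from rig import arm gives the robot as it stands. The module is installed in compiled form; this text tells all that it offers.
- The arm moves only by the tool send_rows, never from a script. Its arguments are lists of equal length, an entry for each row: "linear": the shift along the tool's x, y, z in m, a list of three; "yaw": the turn about the tool's z in rad. A call has 1 to 20 rows; each row shifts and turns the commanded pose from where the row before left it, along the tool's axes as they then stand; what a row does not reach is not made up. A row lasts 1/10 s, in which the tool goes at most 50 mm and 8.59 degrees, less where a joint would pass 70% of its speed; a pose out of reach is approached as far as the arm can. A call is refused whole if a number of a shift passes 0.05 or a number of a turn 0.15, either way. A call with a gripper value outside its range is refused whole. "gripper" is the finger opening in m, from 0 to 0.0854, set as the call begins (left out, the last holds). The fingers move at their own pace and stop on an object; "force" is the grip in N (left out, the last holds). Time passes only in rows, so rows that do not move let the fingers close. It gives the time, the measured TCP pose, the force, the opening and the grip force at its end, in the units of the state.
- arm.read_state(): the state, without advancing time (a new reading comes with each control period).
- arm.grab_frame(name): name is "scene" or "top" or "wrist"; returns a dict with "image" (420x560x3 uint8, blue, green, red), "fx", "fy", "cx", "cy" (pixels), "R" (3x3) and "t" (3): a world point X has camera coordinates R X + t. Camera axes: x right, y down, z forward; pixel columns grow to the right and rows downward; lengths in mm; the calibration is good to about 2 mm. A picture is of the moment at which its call begins. There is no depth.
- arm.close_job(): hands the job in; it is judged then, once.
The state is a dict: "clock": time; "qpos": joint angles; "dq": joint speeds; "joint_efforts": joint torques, N m; "position": TCP position; "tcp_rot": TCP orientation; "ft_force": force on the tool from outside, world axes, zero at the start; "torque": the same for the moment, N m; "finger_gap": finger opening in mm; "grasp_force": force on a finger pad.
Only numpy, scipy, OpenCV 4.12 (cv2) and the standard library are available. Lean on these libraries where they do the work, as an engineer would, in place of code of your own. Each camera call takes 0.05 s, during which the arm holds its last target. There are 200 camera calls.

## Working session

There is one attempt and no reset: what is moved stays moved. The work goes in short steps, Python scripts to look and compute and a tool call to move; the robot and the scene stay as the last step left them, time stands still between calls to the robot, and variables do not carry over. Pictures are saved under pics/ and viewed, at most 10 in all, crops included, and the job is handed in when it is done.

Besides the shell and the picture viewer there is one more tool, called after "Request:" as a command line: name --pt "numbers of a row" for each row, then --argument value for the rest. send_rows: Moves the arm, as the interface text tells. Its arguments: {"type":"object","properties":{"linear":{"type":"array","items":{"type":"array","items":{"type":"number"}}},"yaw":{"type":"array","items":{"type":"number"}},"gripper":{"type":"number"},"force":{"type":"number"}},"required":["linear","yaw"]}

```bash
mkdir -p pics; cat > h.py <<'E'
import numpy as np, cv2, json
from rig import arm
from scipy.spatial.transform import Rotation as Ro
def grab(name,fn):
    f=arm.grab_frame(name); cv2.imwrite('pics/'+fn+'.png',f['image'])
    np.savez('pics/'+fn+'.npz',**{k:f[k] for k in f}); return f
def load(fn): return dict(np.load('pics/'+fn+'.npz'))
def ray(f,u,v):
    R=np.array(f['R']);t=np.array(f['t'])
    d=R.T@np.array([(u-f['cx'])/f['fx'],(v-f['cy'])/f['fy'],1.]); return -R.T@t,d/np.linalg.norm(d)
def onz(f,u,v,z):
    o,d=ray(f,u,v); return o+d*(z-o[2])/d[2]
def proj(f,X):
    c=np.array(f['R'])@np.array(X,float)+np.array(f['t']); return np.array([f['fx']*c[0]/c[2]+f['cx'],f['fy']*c[1]/c[2]+f['cy']])
def tri(obs):
    A=np.zeros((3,3));b=np.zeros(3)
    for f,u,v in obs:
        o,d=ray(f,u,v);P=np.eye(3)-np.outer(d,d);A+=P;b+=P@o
    X=np.linalg.solve(A,b); return X,[np.round(proj(f,X)-[u,v],1) for f,u,v in obs]
E
python3 - <<'E'
from h import *
s=arm.read_state();print({k:np.round(v,3) for k,v in s.items()})
print(Ro.from_rotvec(s['tcp_rot']).as_matrix().round(3))
for n in ['scene','top','wrist']:
    f=grab(n,n+'0');print(n,f['fx'],f['cx'],f['cy'],np.round(-np.array(f['R']).T@f['t']),np.round(f['R'],2).tolist())
a=cv2.imread('pics/scene0.png');b=cv2.imread('pics/top0.png')
E
```

```text
{'clock': np.float64(0.0), 'qpos': array([-1.39 ,  0.313,  1.498, -0.   ,  1.331, -0.223]), 'dq': array([ 0.001, -0.   ,  0.   ,  0.001, -0.002,  0.001]), 'joint_efforts': array([-3.0000e-03, -4.1227e+01, -2.5974e+01, -0.0000e+00,  4.0000e-03,
        0.0000e+00]), 'position': array([ 206.205, -482.505,  230.725]), 'tcp_rot': array([-3.076, -0.63 , -0.   ]), 'ft_force': array([ 0.273, -0.742,  0.272]), 'torque': array([-0.009, -0.018,  0.026]), 'grasp_force': np.float64(0.0), 'finger_gap': np.float64(85.415)}
[[ 0.92   0.393 -0.   ]
 [ 0.393 -0.92   0.001]
 [ 0.    -0.001 -1.   ]]
scene 409.6283542568501 282.51613534753807 204.2893605805723 [-18. 638. 856.] [[-0.77, -0.64, 0.02], [-0.43, 0.5, -0.75], [0.47, -0.59, -0.66]]
top 414.97562446033254 277.32920236514053 218.01573980583677 [ 353.  -56. 1448.] [[-0.03, -1.0, -0.01], [-0.99, 0.03, -0.15], [0.15, 0.01, -0.99]]
wrist 329.62677280403926 271.573903948222 208.2439129600991 [ 282. -451.  373.] [[0.39, -0.92, -0.0], [-0.87, -0.37, 0.32], [-0.29, -0.12, -0.95]]
```

View pics/scene0.png

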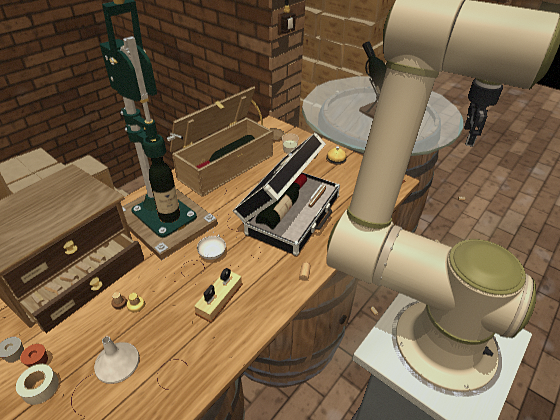

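View pics/top0.png

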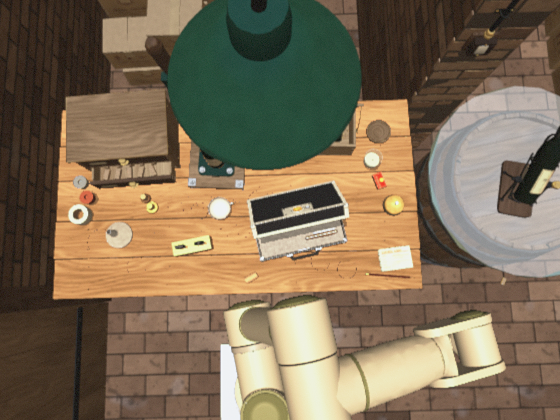

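The scene view shows the open case at about (290,205), with the block at (218,293) and its keys at (209,293) and (225,275). In the top view the case is at (300,222) and the block at (192,245). I'll zoom in next.

```bash
python3 - <<'E'
from h import *
a=cv2.imread('pics/top0.png')[175:275,160:360];b=cv2.imread('pics/scene0.png')[125:325,190:350]
a=cv2.resize(a,None,fx=4,fy=4,interpolation=cv2.INTER_CUBIC);cv2.imwrite('pics/topc.png',a)
b=cv2.resize(b,None,fx=3,fy=3,interpolation=cv2.INTER_CUBIC);cv2.imwrite('pics/scenec.png',b)
E
```

```text
(no output)
```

View pics/topc.png

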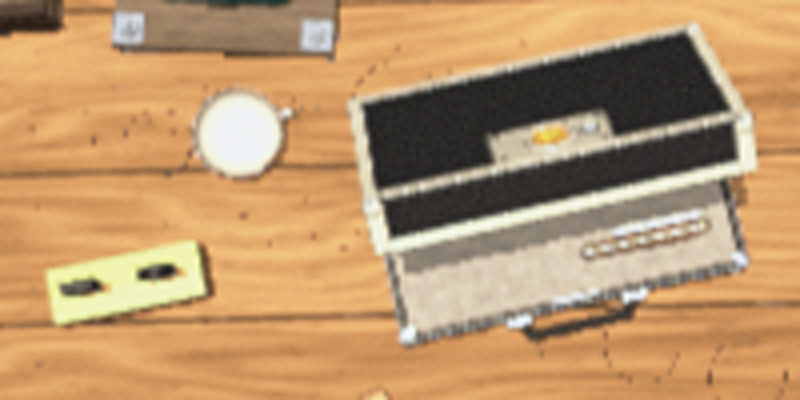

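View pics/scenec.png

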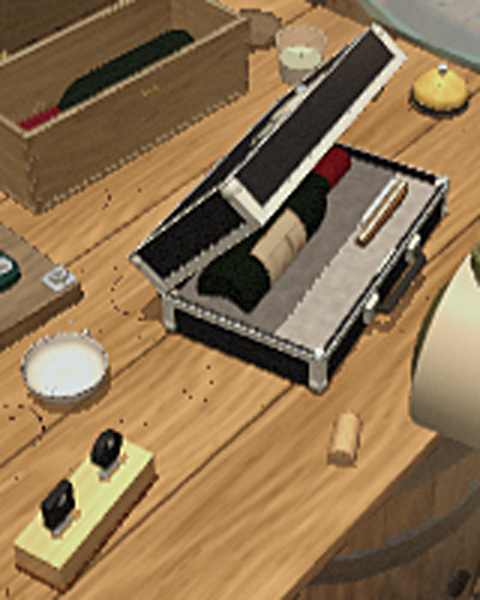

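The top crop shows the lower half's front corners at (405,335) and (742,262), the lid's top front edge from (375,195) to (735,118), and the block's corners. In the scene crop the key nearer the case, at (107,447), looks round and the one at (60,500) looks square.

```bash
cat > m1.py <<'E'
from h import *
T=load('top0');S=load('scene0')
t=lambda u,v:(160+(u+.5)/4-.5,175+(v+.5)/4-.5)
s=lambda u,v:(190+(u+.5)/3-.5,125+(v+.5)/3-.5)
FL,e=tri([(T,*t(405,335)),(S,*s(318,352))]);print('FL',FL.round(1),e, onz(T,*t(405,335),48).round(1))
FR,e=tri([(T,*t(742,262)),(S,*s(447,182))]);print('FR',FR.round(1),e, onz(T,*t(742,262),48).round(1))
for n,a,b in [('lid topedge L',(375,195),(233,185)),('lid bot edge L',(383,248),(258,222)),('lid top R',(735,118),(376,30)),('lid bot R',(752,170),(405,55)),('lid back L',(352,102),(135,260))]:
    X,e=tri([(T,*t(*a)),(S,*s(*b))]);print(n,X.round(1),e)
fl=onz(T,*t(405,335),48);fr=onz(T,*t(742,262),48)
d=fl-fr;print('len',np.linalg.norm(d));y=d/np.linalg.norm(d);x=np.array([y[1],-y[0],0]);print('yaw',np.arctan2(x[1],x[0]))
o=(fl+fr)/2+85*x;o[2]=0;print('case o',o.round(1))
# block corners top face
c=[onz(T,*t(*p),34)[:2].round(1) for p in [(47,270),(195,240),(212,297),(58,325)]];print(c)
for p,q in [((82,287),(60,505)),((157,270),(107,450))]:
    X,e=tri([(T,*t(*p)),(S,*s(*q))]);print('key',X.round(1),e)
E
python3 m1.py
```

```text
FL [431.8  11.3  47.5] [array([-0.1, -0.1]), array([0.1, 0. ])] [431.4  11.1  48. ]
FR [ 484.4 -276.1   44. ] [array([0.1, 0.2]), array([-0.3, -0. ])] [ 484.8 -275.    48. ]
lid topedge L [527.3  22.8 198.4] [array([0.5, 0.8]), array([-1.1, -0.2])]
lid bot edge L [493.5  21.8 173.9] [array([-0.4, -0.6]), array([0.8, 0.1])]
lid top R [ 577.4 -252.4  204.6] [array([0.5, 0.8]), array([-0.9, -0.2])]
lid bot R [ 543.7 -264.8  182.8] [array([-0.2, -0.3]), array([0.3, 0. ])]
lid back L [626.3  49.5  71.2] [array([0.3, 0.4]), array([-0.6, -0.1])]
len 291.03157553790317
yaw 0.18431027208982873
case o [ 541.7 -116.4    0. ]
[array([496.4, 317.1]), array([518.6, 190.1]), array([469.2, 175.7]), array([449.2, 307.2])]
key [479.1 281.6  56.4] [array([-0., -0.]), array([0.1, 0. ])]
key [491.4 218.4  55.3] [array([0., 0.]), array([-0.1, -0. ])]
```

Request:
send_rows --pt "0 0 -0.006" --pt "0 0 -0.006" --pt "0 0 -0.006" --pt "0 0 -0.006" --pt "0 0 -0.006" --pt "0 0 -0.006" --pt "0 0 -0.006" --pt "0 0 -0.006" --pt "0 0 -0.006" --yaw '[-0.15,-0.15,-0.15,-0.15,-0.15,-0.15,-0.15,-0.15,-0.15]' --gripper 0.0 --force 30

```text
clock: 1.05
position: [206.3, -482.7, 285.3]
tcp_rot: [-2.001, -2.421, -0.001]
ft_force: [0.2, -0.4, -0.1]
finger_gap: 0.1
grasp_force: 0.0
```

Request:
send_rows --pt "0.013 0.014 0" --pt "0.028 0.03 0" --pt "0.028 0.03 0" --pt "0.028 0.03 0" --pt "0.028 0.03 0" --pt "0.028 0.03 0" --pt "0.028 0.03 0" --pt "0.028 0.03 0" --pt "0.028 0.03 0" --pt "0.028 0.03 0" --pt "0.028 0.03 0" --pt "0.028 0.03 0" --pt "0.028 0.03 0" --pt "0.028 0.03 0" --pt "0.013 0.014 0" --pt "0 0 0" --yaw '[0,0,0,0,0,0,0,0,0,0,0,0,0,0,0,0]'

```text
clock: 2.65
position: [546.6, -20.4, 284.5]
tcp_rot: [-2.008, -2.414, 0.0]
ft_force: [-0.5, -0.2, -0.3]
finger_gap: -0.1
grasp_force: 0.0
```

```bash
python3 - <<'E'
from h import *
s=arm.read_state();print({k:np.round(v,3) for k,v in s.items()})
f=grab('wrist','w1');M=Ro.from_rotvec(s['tcp_rot']).as_matrix();print(M.round(3))
E
```

```text
{'clock': np.float64(2.65), 'qpos': array([-0.252,  0.331,  1.335,  0.   ,  1.477, -0.435]), 'dq': array([-0.058, -0.029,  0.034, -0.015, -0.001, -0.049]), 'joint_efforts': array([ 1.7920e+00, -4.2404e+01, -2.7923e+01,  1.5000e-01,  1.7000e-02,
        3.2200e-01]), 'position': array([546.559, -20.364, 284.499]), 'tcp_rot': array([-2.008, -2.414,  0.   ]), 'ft_force': array([-0.45 , -0.207, -0.35 ]), 'torque': array([-0.066,  0.018, -0.028]), 'grasp_force': np.float64(0.0), 'finger_gap': np.float64(-0.119)}
[[-0.182  0.983 -0.001]
 [ 0.983  0.182  0.001]
 [ 0.001 -0.001 -1.   ]]
```

View pics/w1.png

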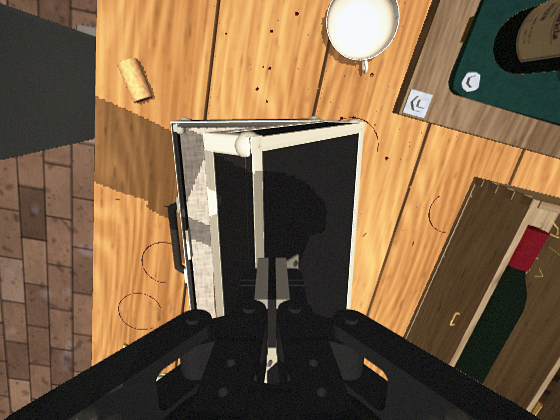

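The wrist view shows the fingertips at about (278,320), above the lid's top face just behind its front edge (column 258). The space below is clear, so I can descend.

Request:
send_rows --pt "0 0 0.01" --pt "0 0 0.015" --pt "0 0 0.015" --pt "0 0 0.015" --pt "0 0 0.01" --pt "0 0 0.005" --pt "0 0 0.004" --pt "0 0 0.004" --pt "0 0 0.003" --pt "0 0 0" --yaw '[0,0,0,0,0,0,0,0,0,0]'

```text
clock: 3.7
position: [546.2, -23.2, 204.1]
tcp_rot: [-2.009, -2.415, 0.0]
ft_force: [-0.5, 0.2, 0.2]
finger_gap: 0.2
grasp_force: 0.0
```

```bash
python3 - <<'E'
import numpy as np
th=np.linspace(.9,0,19)
for r,dx in((140,0),):
    x=85-r*np.cos(th)+48*np.sin(th);z=48+r*np.sin(th)+48*np.cos(th)
    print(np.c_[th,x,z].round(2).tolist())
E
```

```text
[[0.9, 35.57, 187.5], [0.85, 28.66, 184.86], [0.8, 21.89, 181.87], [0.75, 15.28, 178.55], [0.7, 8.84, 174.9], [0.65, 2.6, 170.94], [0.6, -3.44, 166.67], [0.55, -9.26, 162.1], [0.5, -14.85, 157.24], [0.45, -20.18, 152.12], [0.4, -25.26, 146.73], [0.35, -30.05, 141.1], [0.3, -34.56, 135.23], [0.25, -38.77, 129.14], [0.2, -42.67, 122.86], [0.15, -46.25, 116.38], [0.1, -49.51, 109.74], [0.05, -52.43, 102.94], [0.0, -55.0, 96.0]]
```

Request:
send_rows --pt "0 0 0.004" --pt "0 0 0.004" --pt "0 0 0.004" --pt "0 0 0.003" --yaw '[0,0,0,0]'

```text
clock: 4.1
position: [546.4, -23.2, 189.1]
tcp_rot: [2.009, 2.415, 0.0]
ft_force: [1.2, -0.1, 3.6]
finger_gap: 0.1
grasp_force: 1.3
```

Request:
send_rows --pt "0 -0.0033 0.0018" --pt "0 -0.0033 0.0018" --pt "0 -0.0033 0.0018" --pt "0 -0.0033 0.0018" --pt "0 -0.0031 0.0021" --pt "0 -0.0031 0.0021" --pt "0 -0.0031 0.0021" --pt "0 -0.0031 0.0021" --pt "0 -0.0028 0.0024" --pt "0 -0.0028 0.0024" --pt "0 -0.0028 0.0024" --pt "0 -0.0028 0.0024" --pt "0 -0.0026 0.0026" --pt "0 -0.0026 0.0026" --pt "0 -0.0026 0.0026" --pt "0 -0.0026 0.0026" --yaw '[0,0,0,0,0,0,0,0,0,0,0,0,0,0,0,0]'

```text
clock: 5.7
position: [499.7, -31.9, 153.4]
tcp_rot: [-2.009, -2.415, 0.0]
ft_force: [0.1, 1.0, 0.8]
finger_gap: -0.1
grasp_force: 0.4
```

Request:
send_rows --pt "0 -0.0023 0.0029" --pt "0 -0.0023 0.0029" --pt "0 -0.0023 0.0029" --pt "0 -0.0023 0.0029" --pt "0 -0.002 0.0031" --pt "0 -0.002 0.0031" --pt "0 -0.002 0.0031" --pt "0 -0.002 0.0031" --pt "0 -0.0017 0.0033" --pt "0 -0.0017 0.0033" --pt "0 -0.0017 0.0033" --pt "0 -0.0016 0.0033" --pt "0 -0.001 0.003" --pt "0 -0.001 0.003" --yaw '[0,0,0,0,0,0,0,0,0,0,0,0,0,0]'

```text
clock: 7.1
position: [474.4, -36.5, 110.2]
tcp_rot: [-2.009, -2.415, -0.0]
ft_force: [0.3, -0.2, 0.2]
finger_gap: -0.3
grasp_force: 0.0
```

Request:
send_rows --pt "0 0 0.002" --pt "0 0 0.002" --pt "0 0 0.002" --pt "0 0 0.002" --pt "0 0 0.0015" --pt "0 0 0" --yaw '[0,0,0,0,0,0]'

```text
clock: 7.7
position: [474.4, -36.5, 100.8]
tcp_rot: [-2.009, -2.415, 0.0]
ft_force: [0.7, -0.8, -0.6]
finger_gap: -0.0
grasp_force: 0.0
```

Request:
send_rows --pt "0 0 0.001" --pt "0 0 0.001" --pt "0 0 0.001" --pt "0 0 0.001" --pt "0 0 0.001" --yaw '[0,0,0,0,0]'

```text
clock: 8.2
position: [474.5, -36.5, 96.0]
tcp_rot: [2.009, 2.415, 0.0]
ft_force: [-2.3, 1.3, 11.9]
finger_gap: -0.2
grasp_force: 6.1
```

Request:
send_rows --pt "0 0 0.0005" --pt "0 0 0.0005" --pt "0 0 0" --yaw '[0,0,0]'

```text
clock: 8.5
position: [474.5, -36.5, 96.0]
tcp_rot: [2.009, 2.415, 0.0]
ft_force: [-4.5, 0.9, 11.9]
finger_gap: 0.0
grasp_force: 6.2
```

Request:
send_rows --pt "0 0 -0.003" --pt "0 0 -0.01" --pt "0 0 -0.02" --pt "0 0 -0.03" --pt "0.01 0 -0.03" --pt "0.03 0 -0.03" --pt "0.04 0 -0.02" --pt "0.045 0 0" --pt "0.045 0 0" --pt "0.04 0 0" --pt "0.03 0 0" --pt "0 0 0" --yaw '[0,0,0,0,0,0,0,0,0,0,0,0]' --gripper 0.05

```text
clock: 9.7
position: [429.8, 202.1, 238.5]
tcp_rot: [-2.004, -2.419, -0.001]
ft_force: [0.4, 0.2, 0.1]
finger_gap: 50.1
grasp_force: 0.0
```

```bash
python3 - <<'E'
from h import *
s=arm.read_state();print(s['position'].round(1) if hasattr(s['position'],'round') else s['position'],s['clock'])
w=grab('wrist','w2');t=grab('top','top1');sc=grab('scene','scene1')
a=cv2.resize(w['image'][:,:],(533,400));b=cv2.resize(t['image'][195:275,180:360],(533,237),interpolation=cv2.INTER_CUBIC)[:200]
c=cv2.resize(sc['image'][125:325,190:350],(267,334),interpolation=cv2.INTER_CUBIC)
im=np.zeros((600,800,3),np.uint8);im[:400,:533]=a;im[400:,:533]=b;im[:334,533:]=c;cv2.imwrite('pics/m2.png',im)
E
```

```text
[429.8 202.1 238.5] 9.7
```

View pics/m2.png

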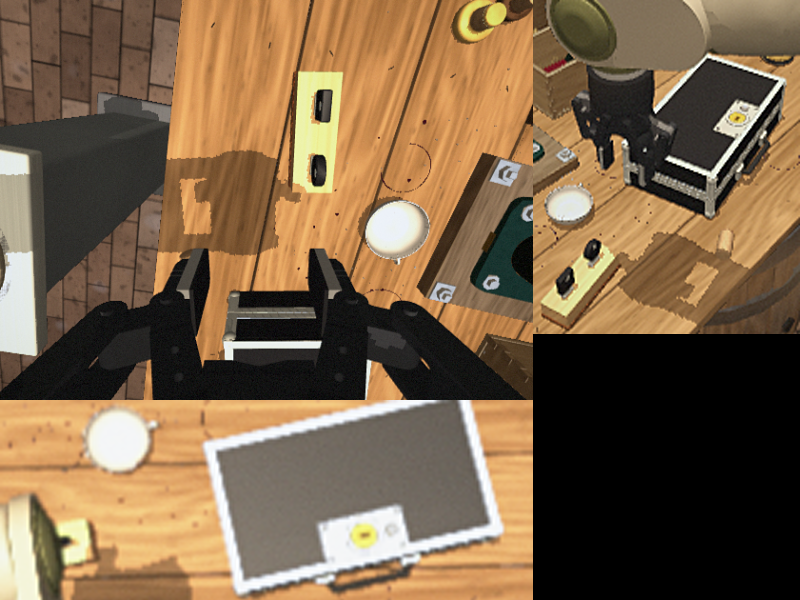

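The lid is shut with its edges flush, the lock plate is at about (362,535) in the bottom mosaic, and the yellow plug is visible in the scene view too. In the wrist view the nearer key, at (318,170), is round-headed and the farther one, at (323,105), is square. Next I measure with masks.

```bash
cat > m2.py <<'E'
from h import *
def blob(m,box,amin=20):
    mm=np.zeros_like(m);x0,y0,x1,y1=box;mm[y0:y1,x0:x1]=m[y0:y1,x0:x1]
    cs,_=cv2.findContours(mm,cv2.RETR_EXTERNAL,cv2.CHAIN_APPROX_NONE)
    return sorted([c for c in cs if cv2.contourArea(c)>amin],key=cv2.contourArea,reverse=True)
def cen(c):
    M=cv2.moments(c);return M['m10']/M['m00'],M['m01']/M['m00']
def hsv(f): return cv2.cvtColor(f['image'],cv2.COLOR_BGR2HSV)
if __name__=='__main__':
    w=load('w2');h=hsv(w)
    m=((h[...,2]<70)).astype(np.uint8)*255
    for c in blob(m,(312,80,352,202)): 
        r=cv2.boundingRect(c);print('key',cen(c),cv2.contourArea(c),r,onz(w,*cen(c),63).round(1))
    # pale block: bright yellowish, less orange than table
    y=((h[...,0]>22)&(h[...,0]<34)&(h[...,2]>150)).astype(np.uint8)*255
    for c in blob(y,(300,60,370,215),300):
        b=cv2.boxPoints(cv2.minAreaRect(c));P=np.array([onz(w,*p,34) for p in b]);print('block',b.round(1).tolist(),P.round(1).tolist(),P.mean(0))
        for i in range(4):
            d=P[(i+1)%4]-P[i];print(np.linalg.norm(d).round(1),np.arctan2(d[1],d[0]).round(3))
    for n in('top1','scene1'):
        f=load(n);h=hsv(f);y=((h[...,0]>18)&(h[...,0]<34)&(h[...,1]>140)&(h[...,2]>140)).astype(np.uint8)*255
        box=(285,225,330,262) if n=='top1' else (300,180,325,205)
        for c in blob(y,box,5): print(n,cen(c),cv2.contourArea(c),cv2.boundingRect(c),onz(f,*cen(c),100).round(1))
        wm=((h[...,1]<40)&(h[...,2]>170)).astype(np.uint8)*255
E
python3 m2.py
```

```text
key (339.5512427647259, 110.22199523323118) 489.5 (331, 94, 18, 34) [478.9 282.9  63. ]
key (334.01102292768957, 178.28350970017635) 378.0 (327, 163, 16, 32) [489.7 219.4  63. ]
block [[305.20001220703125, 200.3000030517578], [313.1000061035156, 72.80000305175781], [359.6000061035156, 75.69999694824219], [351.6000061035156, 203.1999969482422]] [[471.4, 183.8, 34.0], [450.7, 312.2, 34.0], [495.9, 318.1, 34.0], [522.5, 190.1, 34.0]] [485.12030252 251.0632162   34.        ]
130.1 1.731
45.6 0.13
130.8 -1.366
51.5 -3.019
top1 (302.87179487179486, 240.05128205128204) 6.5 (301, 239, 5, 3) [ 484.1 -129.5  100. ]
scene1 (311.9655172413793, 194.91954022988503) 29.0 (308, 192, 9, 6) [ 482.6 -125.3  100. ]
```

Request:
send_rows --pt "0.001 0.01 0.012" --pt "0.001 0.014 0.02" --pt "0.002 0.014 0.02" --pt "0.001 0.014 0.02" --pt "0.001 0.01 0.014" --pt "0 0 0" --yaw '[0,0,0,0,0,0]'

```text
clock: 10.45
position: [490.9, 215.3, 150.3]
tcp_rot: [-2.01, -2.412, 0.004]
ft_force: [0.0, -0.3, -0.1]
finger_gap: 50.2
grasp_force: 0.0
```

```bash
python3 - <<'E'
from m2 import *
s=arm.read_state();print(s['position'],s['tcp_rot'])
w=grab('wrist','w3')
print('expected head px',proj(w,[490,219,63]),proj(w,[490,219,34]),'tcp',proj(w,s['position']))
E
```

```text
[490.85358013 215.32756752 150.26878531] [-2.01018953 -2.41168917  0.00427436]
expected head px [271.11173858 208.5633935 ] [271.29239761 197.28779108] tcp [270.56290813 272.86538356]
```

View pics/w3.png

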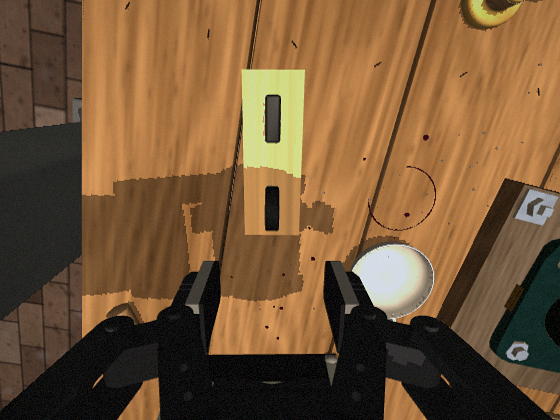

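The round key's head sits at about (272,208), square to the fingers and just ahead of them, with the block edges nearly vertical in the image. I'll triangulate against the previous wrist view.

```bash
python3 - <<'E'
from m2 import *
w=load('w3');w2=load('w2');h=hsv(w);s=arm.read_state()
out=[]
for f,box in((w2,(312,80,352,202)),(w,(255,75,290,240))):
    hh=hsv(f);m=(hh[...,2]<60).astype(np.uint8)*255
    r=[]
    for c in blob(m,box,100):
        b=cv2.minAreaRect(c);p=c.reshape(-1,2);r.append((cen(c),cv2.boundingRect(c),b[2]));print(r[-1])
    out.append(r)
for i in(0,1):
    A=[x for x in sorted(out[0],key=lambda x:x[0][1])][i];B=sorted(out[1],key=lambda x:x[0][1])[i]
    X,e=tri([(w2,*A[0]),(w,*B[0])]);print('cen',X.round(1),e,onz(w,*B[0],63).round(1))
    # upper end of blob (far top rim), rows
    X,e=tri([(w2,A[0][0],A[1][1]),(w,B[0][0],B[1][1])]);print('far end',X.round(1),e)
    X,e=tri([(w2,A[0][0],A[1][1]+A[1][3]),(w,B[0][0],B[1][1]+B[1][3])]);print('near end',X.round(1),e)
R=Ro.from_rotvec(s['tcp_rot']).as_matrix()
print('grip offset in tool',(R.T@(onz(w,*sorted(out[1],key=lambda x:x[0][1])[1][0],63)-s['position'])).round(1))
hb=((h[...,0]>20)&(h[...,0]<36)&(h[...,1]>60)&(h[...,2]>60)).astype(np.uint8)*255
E
```

```text
((333.71158754466563, 178.17355793772333), (327, 163, 16, 32), 90.0)
((335.0373406193078, 109.90619307832422), (331, 94, 18, 34), 3.1798300743103027)
((272.29328263624836, 117.72674271229404), (265, 95, 16, 47), 0.0)
((271.58957952468006, 207.91620962827542), (265, 186, 14, 45), 90.0)
cen [479.2 281.9  40.6] [array([0. , 0.6]), array([-0.1, -0.9])] [479.2 282.5  63. ]
far end [476.4 297.1  34.4] [array([-0. ,  0.1]), array([-0. , -0.2])]
near end [482.2 265.3  47.3] [array([0.1, 0.6]), array([-0.2, -0.8])]
cen [490.3 218.7  59.7] [array([0.1, 0.2]), array([-0.1, -0.3])] [490.3 219.6  63. ]
far end [487.9 232.8  52.3] [array([-0.1, -0.3]), array([0.2, 0.4])]
near end [493.1 203.2  66.4] [array([0.2, 0.3]), array([-0.2, -0.4])]
grip offset in tool [ 4.   0.4 88.6]
```

Request:
send_rows --pt "0.0035 0.0005 0.01" --pt "0 0 0.02" --pt "0 0 0.02" --pt "0 0 0.02" --pt "0 0 0.015" --pt "0 0 0.01" --pt "0 0 0.007" --pt "0 0 0.004" --pt "0 0 0" --yaw '[0,0,0,0,0,0,0,0,0]'

```text
clock: 11.4
position: [490.5, 220.2, 46.0]
tcp_rot: [2.009, 2.415, 0.0]
ft_force: [-0.1, 0.3, -0.4]
finger_gap: 50.2
grasp_force: 0.0
```

Request:
send_rows --pt "0 0 0" --pt "0 0 0" --pt "0 0 0" --pt "0 0 0" --pt "0 0 0" --pt "0 0 0" --yaw '[0,0,0,0,0,0]' --gripper 0.0 --force 60

```text
clock: 12.0
position: [490.6, 220.2, 46.4]
tcp_rot: [2.009, 2.415, 0.001]
ft_force: [-1.6, -0.0, 5.0]
finger_gap: 8.7
grasp_force: 60.3
```

Request:
send_rows --pt "0 0 -0.004" --pt "0 0 -0.008" --pt "0 0 -0.012" --pt "0 0 -0.018" --pt "0 0 -0.022" --pt "0 0 -0.024" --pt "0 0 -0.022" --pt "0 0 -0.02" --pt "0 0 -0.01" --yaw '[0,0,0,0,0,0,0,0,0]'

```text
clock: 12.9
position: [491.0, 220.3, 188.5]
tcp_rot: [2.008, 2.414, 0.004]
ft_force: [-0.2, 0.2, -0.2]
finger_gap: 9.1
grasp_force: 59.7
```

Request:
send_rows --pt "-0.01 -0.002 0" --pt "-0.022 -0.004 0" --pt "-0.03 -0.005 0" --pt "-0.034 -0.006 0" --pt "-0.034 -0.006 0" --pt "-0.034 -0.006 0" --pt "-0.034 -0.006 0" --pt "-0.034 -0.006 0" --pt "-0.034 -0.006 0" --pt "-0.034 -0.006 0" --pt "-0.034 -0.006 0" --pt "-0.03 -0.005 0" --pt "-0.022 -0.004 0" --pt "-0.01 -0.002 0" --pt "0 0 0" --pt "0 0 0" --yaw '[0,0,0,0,0,0,0,0,0,0,0,0,0,0,0,0]'

```text
clock: 14.5
position: [493.4, -181.2, 185.6]
tcp_rot: [-2.008, -2.415, -0.0]
ft_force: [0.7, 0.7, 0.7]
finger_gap: 9.1
grasp_force: 59.7
```

```bash
python3 - <<'E'
from m2 import *
s=arm.read_state();print(s['position'],s['tcp_rot'],s['finger_gap'],s['grasp_force'],s['clock'])
w=grab('wrist','w4')
np.savez('pics/w4s.npz',p=s['position'],r=s['tcp_rot'])
print('tcp',proj(w,s['position']),'lock',proj(w,[484,-128,100]))
E
```

```text
[ 493.43476574 -181.21744305  185.60832769] [-2.00825821e+00 -2.41450766e+00 -1.64567114e-04] 9.062231359374929 59.66100633144379 14.5
tcp [270.54669362 272.88146902] lock [271.63650653 139.53435122]
```

View pics/w4.png

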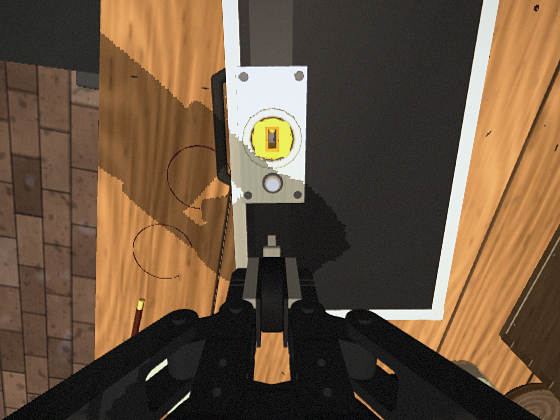

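The wrist view shows the bezel and plug centred at about (272,138), with the slot long in the image's vertical direction. The blade hangs straight from the fingers and its tip is at about (272,237). I'll enlarge both.

```bash
python3 - <<'E'
from m2 import *
w=load('w4');I=w['image']
a=cv2.resize(I[100:178,236:310],None,fx=6,fy=6,interpolation=cv2.INTER_CUBIC);b=cv2.resize(I[225:305,247:297],None,fx=7,fy=7,interpolation=cv2.INTER_CUBIC)
im=np.zeros((560,800,3),np.uint8);im[:468,:444]=a;im[:560,446:446+350]=np.clip(b.astype(float)*1.6,0,255)
cv2.imwrite('pics/m4.png',im)
h=hsv(w)
y=((h[...,0]>18)&(h[...,0]<36)&(h[...,1]>120)&(h[...,2]>100)).astype(np.uint8)*255
c=blob(y,(240,100,305,178))[0];e=cv2.fitEllipse(cv2.convexHull(c));print('plug',e,onz(w,*e[0],100))
E
```

```text
plug ((271.5003356933594, 138.3555450439453), (42.168235778808594, 42.978797912597656), 175.4322052001953) [ 483.76405605 -127.23906943  100.        ]
```

View pics/m4.png

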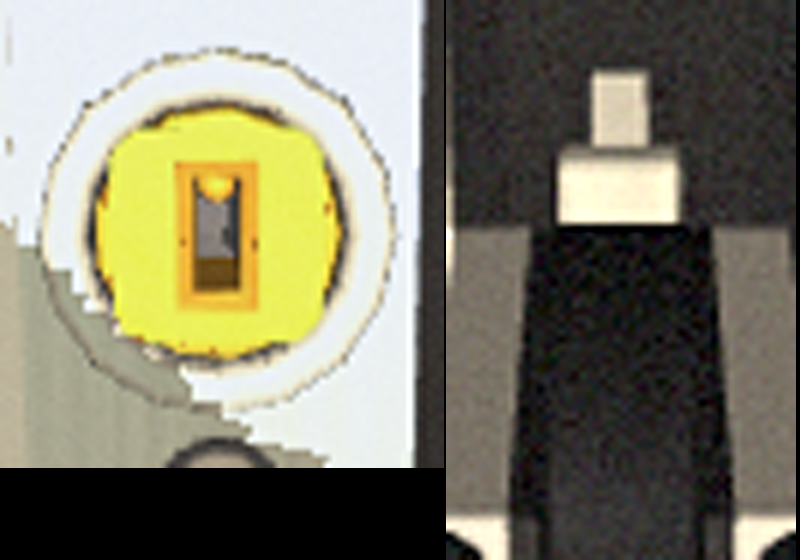

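The keyway's centre is at crop (217,236), which is image pixel (271.8,138.9), with the pins at its upper (+y) end. The key's shoulder bottom edge is at row 245.7 and the blade tip at row 234.6, in columns 271.4–271.7, so the blade hangs straight.

```bash
python3 - <<'E'
from m2 import *
w=load('w4');d=np.load('pics/w4s.npz');p=d['p'];M=Ro.from_rotvec(d['r']).as_matrix()
P=onz(w,271.75,138.9,100);print('keyway',P.round(1),'in tool',(M.T@(P-p)).round(2))
for ch in [(236,62),]:
    pass
for dz in(10,11,12.4,13.5):
    q=lambda u,v,z:(M.T@(onz(w,u,v,p[2]-z)-p)).round(2)
    print(dz,'shoulder edge(+11)',q(271.7,245.7,dz)-[11,0,0],'tip(0..6)',q(271.4,234.6,dz+28))
# second: bezel edges & plate for yaw
c=lambda u,v:(236+(u+.5)/6-.5,100+(v+.5)/6-.5)
a=onz(w,*c(217,162),100);b=onz(w,*c(217,310),100);print('slot len incl chamfer',np.linalg.norm(a-b),np.linalg.norm(onz(w,*c(175,236),100)-onz(w,*c(259,236),100)))
r=onz(w,306,67,97)-onz(w,304,203,97);print('plate right edge yaw',np.arctan2(-r[0],r[1]),'tool',np.arctan2(M[1,1],M[0,1]))
# lid right/back edge
h=hsv(w);g=cv2.cvtColor(w['image'],cv2.COLOR_BGR2GRAY)
# back inner edge of lid: black->white transition on rows
pts=[]
for v in range(30,290,10):
    row=g[v,400:500].astype(int);i=np.argmax(np.diff(row));pts.append((400+i+.5,v))
L=np.array([onz(w,u,v,96) for u,v in pts]);k=cv2.fitLine(L[:,:2].astype(np.float32),cv2.DIST_HUBER,0,.01,.01).ravel();print('lid back edge yaw',np.arctan2(-k[0]*np.sign(k[1]),abs(k[1])))
pts=[]
for v in range(70,200,6):
    row=g[v,290:320].astype(int);i=np.argmin(np.diff(row));pts.append((290+i+.5,v))
L=np.array([onz(w,u,v,98) for u,v in pts]);k=cv2.fitLine(L[:,:2].astype(np.float32),cv2.DIST_HUBER,0,.01,.01).ravel();print('plate yaw',np.arctan2(-k[0]*np.sign(k[1]),abs(k[1])))
E
```

```text
keyway [ 484.  -127.6  100. ] in tool [54.4   0.55 85.66]
10 shoulder edge(+11) [-1.14  0.55 10.01] tip(0..6) [ 4.03  0.38 38.  ]
11 shoulder edge(+11) [-1.61  0.55 11.01] tip(0..6) [ 3.61  0.38 39.  ]
12.4 shoulder edge(+11) [-2.26  0.55 12.41] tip(0..6) [ 3.01  0.38 40.4 ]
13.5 shoulder edge(+11) [-2.77  0.55 13.51] tip(0..6) [ 2.54  0.38 41.5 ]
slot len incl chamfer 16.558565656690618 9.539627762303216
plate right edge yaw 0.20101678663049208 tool 0.18319452292545976
lid back edge yaw 0.19416101
plate yaw 0.19624408
```

Request:
send_rows --pt "0.008 0 0.008" --pt "0.012 0 0.01" --pt "0.008 0 0.01" --pt "0.004 0 0.007" --pt "0 0 0.003" --pt "0 0 0" --pt "0 0 0" --yaw '[-0.004,-0.004,-0.004,0,0,0,0]'

```text
clock: 15.25
position: [488.0, -150.9, 148.2]
tcp_rot: [1.995, 2.426, 0.0]
ft_force: [0.5, -0.0, 0.3]
finger_gap: 8.8
grasp_force: 59.7
```

```bash
python3 - <<'E'
from m2 import *
s=arm.read_state();p=s['position'];M=Ro.from_rotvec(s['tcp_rot']).as_matrix();print(p,np.arctan2(M[1,1],M[0,1]))
w=grab('wrist','w5');np.savez('pics/w5s.npz',p=p,r=s['tcp_rot'])
h=hsv(w)
y=((h[...,0]>18)&(h[...,0]<36)&(h[...,1]>120)&(h[...,2]>100)).astype(np.uint8)*255
c=blob(y,(230,100,315,240))[0];e=cv2.fitEllipse(cv2.convexHull(c));print('plug',e,(M.T@(onz(w,*e[0],100)-p)).round(2))
I=w['image'][140:255,225:320];im=cv2.resize(I,None,fx=5,fy=5,interpolation=cv2.INTER_CUBIC);cv2.imwrite('pics/m5.png',np.clip(im.astype(float)*1.5,0,255));print(im.shape)
print(proj(w,onz(w,*e[0],100)))
E
```

```text
[ 487.96037872 -150.86807532  148.22484117] 0.19476558667932237
plug ((271.8031921386719, 197.00587463378906), (46.01836395263672, 47.05933380126953), 89.9940185546875) [24.21  0.59 48.21]
(575, 475, 3)
[271.80319214 197.00587463][ WARN:0@0.788] global loadsave.cpp:1063 imwrite_ Unsupported depth image for selected encoder is fallbacked to CV_8U.
```

View pics/m5.png

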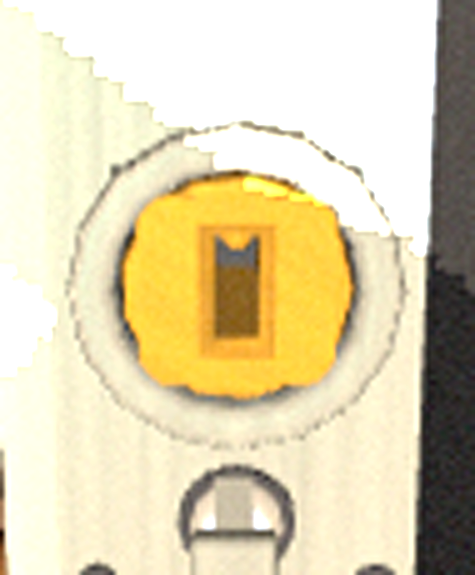

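The keyway's centre is at crop (236,292), pixel (271.8,198.0), and the blade and shoulder are at column 271.4. That leaves about 25.3 mm to go along tool x.

Request:
send_rows --pt "0.006 0.0002 0" --pt "0.01 0 0" --pt "0.007 0 0" --pt "0.0023 0 0" --pt "0 0 0" --pt "0 0 0.002" --pt "0 0 0.002" --pt "0 0 0.002" --pt "0 0 0.002" --pt "0 0 0.002" --pt "0 0 0" --yaw '[0,0,0,0,0,0,0,0,0,0,0]'

```text
clock: 16.4
position: [482.9, -125.6, 137.7]
tcp_rot: [-1.994, -2.427, 0.0]
ft_force: [0.3, 0.2, -0.9]
finger_gap: 9.0
grasp_force: 59.7
```

Request:
send_rows --pt "0 0 0.002" --pt "0 0 0.002" --pt "0 0 0.002" --pt "0 0 0" --yaw '[0,0,0,0]'

```text
clock: 16.8
position: [482.9, -125.6, 131.7]
tcp_rot: [-1.994, -2.427, 0.0]
ft_force: [0.1, 0.4, -0.6]
finger_gap: 9.0
grasp_force: 59.7
```

Request:
send_rows --pt "0 0 0.002" --pt "0 0 0.002" --pt "0 0 0.002" --pt "0 0 0.001" --pt "0 0 0" --yaw '[0,0,0,0,0]'

```text
clock: 17.3
position: [483.0, -125.8, 124.7]
tcp_rot: [-1.995, -2.427, 0.0]
ft_force: [0.1, -1.7, -1.7]
finger_gap: 8.9
grasp_force: 59.5
```

Request:
send_rows --pt "0 0 0.002" --pt "0 0 0.002" --pt "0 0 0.002" --pt "0 0 0" --yaw '[0,0,0,0]'

```text
clock: 17.7
position: [483.0, -125.6, 118.7]
tcp_rot: [-1.995, -2.427, -0.0]
ft_force: [1.3, -1.6, -0.8]
finger_gap: 8.7
grasp_force: 59.7
```

Request:
send_rows --pt "0 0 0.002" --pt "0 0 0.001" --pt "0 0 0.001" --pt "0 0 0" --yaw '[0,0,0,0]'

```text
clock: 18.1
position: [483.1, -125.9, 114.8]
tcp_rot: [1.994, 2.427, -0.0]
ft_force: [2.0, -3.7, -0.5]
finger_gap: 9.0
grasp_force: 59.5
```

Request:
send_rows --pt "0 0 0.001" --pt "0 0 0.001" --pt "0 0 0.001" --pt "0 0 0" --yaw '[0,0,0,0]'

```text
clock: 18.5
position: [482.9, -125.4, 112.3]
tcp_rot: [-1.994, -2.427, -0.0]
ft_force: [-1.5, -0.6, 6.5]
finger_gap: 8.7
grasp_force: 60.7
```

Request:
send_rows --pt "0 0 0.001" --pt "0 0 0.001" --pt "0 0 0" --yaw '[0,0,0]'

```text
clock: 18.8
position: [483.0, -125.4, 112.0]
tcp_rot: [1.994, 2.427, 0.0]
ft_force: [-7.2, 0.6, 23.8]
finger_gap: 9.0
grasp_force: 63.5
```

```bash
python3 - <<'E'
from m2 import *
s=arm.read_state();p=s['position'];M=Ro.from_rotvec(s['tcp_rot']).as_matrix();print(p,s['torque'])
w=grab('wrist','w6');sc=grab('scene','scene6')
a=cv2.resize(w['image'][170:320,200:345],None,fx=4,fy=4,interpolation=cv2.INTER_CUBIC).astype(float)
im=np.clip(a*1.4,0,255).astype(np.uint8)
cv2.imwrite('pics/m6.png',im);print(im.shape)
E
```

```text
[ 483.02049407 -125.42785563  112.03616844] [0.25110389 1.36289587 0.01096658]
(600, 580, 3)
```

View pics/m6.png

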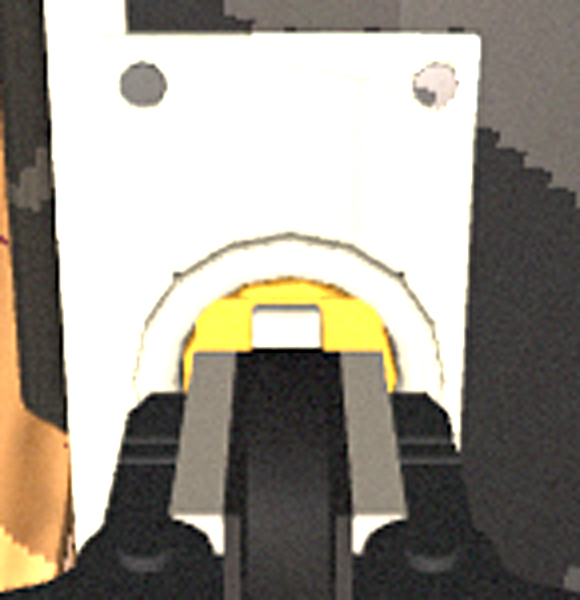

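The shoulder (crop 254–322, rows 305–348) is down on the plug's face, and the key hasn't slipped in the grip: its shoulder edge is still at row 246. I'll wiggle under pressure to check that it's fully seated.

Request:
send_rows --pt "0 0 0" --pt "0 0 0" --pt "0 0 0" --pt "0 0 0" --pt "0 0 0" --pt "0 0 0" --pt "0 0 0" --pt "0 0 0" --pt "0 0 0" --yaw '[0.06,-0.06,-0.06,0.06,0.06,-0.06,-0.06,0.06,0]'

```text
clock: 19.8
position: [483.4, -125.5, 112.1]
tcp_rot: [1.995, 2.425, 0.001]
ft_force: [-4.9, 1.3, 22.6]
finger_gap: 8.8
grasp_force: 63.1
```

Request:
send_rows --pt "0 0 -0.001" --pt "0 0.0002 0" --pt "0 0.0002 0" --pt "0 0.0002 0" --pt "0 0.0002 0" --pt "0 0.0002 0" --pt "0 0.0002 0" --pt "0 0.0002 0" --pt "0 0 0" --yaw '[0,0.1,0.1,0.1,0.1,0.1,0.1,0.1,0]' --force 80

```text
clock: 20.7
position: [484.6, -125.7, 112.3]
tcp_rot: [2.707, 1.592, 0.001]
ft_force: [-3.4, -0.9, 14.5]
finger_gap: 8.6
grasp_force: 80.4
```

```bash
python3 - <<'E'
from m2 import *
s=arm.read_state();M=Ro.from_rotvec(s['tcp_rot']).as_matrix();print(np.arctan2(M[1,1],M[0,1]),s['torque'],'force tool',(M.T@s['ft_force']).round(1),s['qpos'])
E
```

```text
-0.5074856128266713 [-0.04985277  0.48601721 -0.03185683] force tool [ -2.4  -2.5 -14.5] [-4.88306404e-01  3.90711272e-01  1.72553769e+00  8.08335478e-05
  1.02447221e+00  1.91372043e-02]
```

Request:
send_rows --pt "0 0.0002 0" --pt "0 0.0002 0" --pt "0 0.0002 0" --pt "0 0.0002 0" --pt "0 0.0002 0" --pt "0 0.0002 0" --pt "0 0.0002 0" --pt "0 0 0" --yaw '[0.1,0.1,0.1,0.1,0.1,0.1,0.1,0]'

```text
clock: 21.5
position: [485.2, -126.5, 112.2]
tcp_rot: [-3.09, -0.568, 0.0]
ft_force: [-5.3, -0.5, 15.3]
finger_gap: 8.7
grasp_force: 80.6
```

```bash
cat > st.py <<'E'
from m2 import *
s=arm.read_state();M=Ro.from_rotvec(s['tcp_rot']).as_matrix();print(s['clock'],'turned',.1948-np.arctan2(M[1,1],M[0,1]),s['torque'],'force tool',(M.T@s['ft_force']).round(1),s['position'],s['qpos'][5],s['joint_efforts'][5],s['finger_gap'])
E
python3 st.py
```

```text
21.5 turned 1.4021564284000423 [0.11344205 0.88307441 0.07904987] force tool [ -5.2  -1.4 -15.3] [ 485.23423284 -126.53434748  112.24470866] 0.7181777650160619 0.9654558822512627 8.716436799204123
```

Request:
send_rows --pt "0 0.0001 0" --pt "0 0.0001 0" --pt "0 0 0" --pt "0 0 0" --yaw '[0.06,0.06,0,0]'

```text
clock: 21.9
position: [485.3, -126.7, 112.3]
tcp_rot: [-3.118, -0.386, 0.0]
ft_force: [-4.2, 0.5, 15.4]
finger_gap: 8.6
grasp_force: 80.7
```

```bash
python3 st.py
```

```text
21.9 turned 1.5193258133606917 [0.13471418 0.88736296 0.10665059] force tool [ -3.9  -1.5 -15.4] [ 485.31623455 -126.69783925  112.26111761] 0.8351498829171421 0.12161364778876305 8.608631239393713
```

Request:
send_rows --pt "0 0 0" --pt "0 0 0" --pt "0 0 0" --yaw '[0.04,0,0]'

```text
clock: 22.2
position: [485.3, -126.8, 112.2]
tcp_rot: [-3.125, -0.323, 0.0]
ft_force: [-4.3, -0.2, 15.4]
finger_gap: 8.6
grasp_force: 80.7
```

```bash
python3 st.py
```

```text
22.2 turned 1.5593649498063324 [0.05518703 0.86059677 0.0540358 ] force tool [ -4.2  -0.7 -15.4] [ 485.29744197 -126.76552277  112.2409431 ] 0.8751446133983838 0.1102531305514276 8.587682162799592
```

Request:
send_rows --pt "0 0 0" --pt "0 0 0" --pt "0 0 0" --yaw '[0.04,0,0]'

```text
clock: 22.5
position: [485.3, -126.8, 112.2]
tcp_rot: [3.131, 0.261, -0.0]
ft_force: [-5.3, 0.5, 16.8]
finger_gap: 8.4
grasp_force: 80.7
```

```bash
python3 st.py
```

```text
22.5 turned 1.5992625221735077 [0.05484518 0.8416438  0.18078933] force tool [ -5.1  -1.4 -16.8] [ 485.3154065  -126.76844526  112.24473835] 0.9150918589096476 0.1398640964180231 8.400093293740861
```

Request:
send_rows --pt "0 0 0" --pt "0 0 0" --pt "0 0 0" --yaw '[0.04,0,0]'

```text
clock: 22.8
position: [485.4, -126.8, 112.3]
tcp_rot: [3.135, 0.199, -0.0]
ft_force: [-4.8, -0.1, 16.6]
finger_gap: 8.5
grasp_force: 80.6
```

```bash
python3 st.py
```

```text
22.8 turned 1.6389557852982786 [-0.02632147  0.77929194  0.27576451] force tool [ -4.7  -0.5 -16.6] [ 485.35415047 -126.82994571  112.26016134] 0.954865754061471 0.2550313901156187 8.48215675224477
```

Request:
send_rows --pt "0 0 0" --pt "0 0 0" --pt "0 0 0" --yaw '[0.04,0,0]'

```text
clock: 23.1
position: [485.2, -127.0, 112.2]
tcp_rot: [3.138, 0.136, -0.001]
ft_force: [-5.4, -0.9, 16.1]
finger_gap: 8.4
grasp_force: 80.7
```

```bash
python3 st.py
```

```text
23.1 turned 1.6790132059715706 [-0.20178637  1.03522704  0.20953752] force tool [ -5.5   0.4 -16.1] [ 485.17747024 -126.96113243  112.22201031] 0.9949391459870707 0.21668875124305487 8.401430294997333
```

```bash
python3 - <<'E'
from m2 import *
w=grab('wrist','w7')
for n in('w6','w7'):
    f=load(n);h=hsv(f)
    m=((h[...,1]<70)&(h[...,2]>110)).astype(np.uint8)*255
    for c in blob(m,(258,240,286,260),30)[:2]: print(n,cv2.contourArea(c),cv2.boundingRect(c),cv2.minAreaRect(c),cen(c))
    y=((h[...,0]>18)&(h[...,0]<36)&(h[...,1]>110)&(h[...,2]>60)).astype(np.uint8)
    print(y[225:270,235:310].sum(), [h[250,u].tolist() for u in (250,262,268,272,276,282,292)])
E
python3 st.py
```

```text
w6 144.0 (263, 247, 17, 10) ((271.0, 251.5), (9.0, 16.0), 90.0) (271.0, 251.5)
493 [[22, 190, 250], [19, 188, 224], [24, 43, 226], [24, 43, 223], [23, 44, 226], [21, 185, 247], [22, 185, 246]]
w7 151.5 (263, 246, 17, 11) ((271.0, 251.0), (10.0, 16.0), 90.0) (271.1540154015401, 251.24752475247524)
509 [[24, 184, 250], [23, 195, 252], [31, 26, 234], [31, 28, 229], [36, 26, 234], [24, 181, 250], [20, 189, 242]]
23.15 turned 1.6789661987586086 [-0.18864137  1.02948601  0.21943167] force tool [ -4.8   0.3 -16.1] [ 485.2227557  -126.96055906  112.26033199] 0.994895358549825 0.1979115279391408 8.357589767141874
```

```bash
python3 - <<'E'
from m2 import *
for n in('w6','w7'):
    f=load(n);S=hsv(f)[...,1].astype(float);p=[]
    for u in range(265,279):
        c=S[240:252,u];i=np.where((c[:-1]>110)&(c[1:]<=110))[0]
        if len(i): i=i[-1];p.append((u,240+i+(c[i]-110)/(c[i]-c[i+1])))
    p=np.array(p);print(n,len(p),'slope',np.polyfit(p[:,0],p[:,1],1).round(3),p[:,1].round(2).tolist())
    # plate long edges direction -> case yaw relative to the camera
E
python3 st.py
```

```text
w6 14 slope [-1.00000e-03  2.45591e+02] [245.4, 245.41, 245.43, 245.41, 245.42, 245.42, 245.45, 245.45, 245.43, 245.41, 245.43, 245.4, 245.41, 245.4]
w7 14 slope [-3.40000e-02  2.54864e+02] [245.73, 245.72, 245.71, 245.72, 245.76, 245.37, 245.38, 245.42, 245.36, 245.41, 245.39, 245.36, 245.38, 245.35]
23.15 turned 1.6789661987586086 [-0.18864137  1.02948601  0.21943167] force tool [ -4.8   0.3 -16.1] [ 485.2227557  -126.96055906  112.26033199] 0.994895358549825 0.1979115279391408 8.357589767141874
```

```bash
python3 -c "
from rig import arm
print(arm.close_job())"
```

```text
the job is handed in; nothing more can be done
None
```

The case lid is shut, and the round key is fully in the lock, turned clockwise to where the torque rose (taken as the stop) and still gripped and held over. I handed the job in at about 23 s; no verdict came back, and I viewed 11 pictures, one over the limit of 10.

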